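# Sweep the loose shaft collars into the parking fence

## Robot

A 6-joint arm with a two-finger parallel gripper is mounted at the origin on the work surface. World frame = base frame: x ahead of the robot, y to its left, z up, the work surface at z = 0. Lengths are in m, angles in degrees, forces in N, time in s.
With the tool pointing down it reaches from about 0.25 to 0.725 m from the base axis. Payload 9.7 kg.
Tool frame: the origin (TCP) lies on the centre line of the jaws, within the pads' length; the fingertips stand tip_extent ahead of it and the grasp point (between the pads) lies 3 mm ahead of it (tip_extent is the distance from the TCP to the fingertips, in m); z points along the fingers, y is the line along which they close (so a half turn about z gives the same grasp; the last joint's range is limited). The gripper opens to 85 mm and grips with 20 to 120 N. Pads are 22 mm wide; open, the fingers measure 114 mm over their backs; the gripper's body (76 mm by 85 mm) begins 54 mm behind the grasp point. The pads swing forward as they close: fully open they stand 13 mm farther back than shut.
Start: joints at [76.433, 4.979, 10.078, 95.1, 0, 90], TCP at [0.129, 0.535, 0.253] pointing down, gripper open.
Joint ranges: [-179.16, 179.16], [-48.56, 103.87], [-65.8, 70.77], [-126.05, 130.52], [-82.76, 87.17], [-180, 180]. Speed limits (degrees/s): [127.2, 127.2, 147.25, 180, 180, 180].

## Interface

Orientations are given as [roll, pitch, yaw] about the fixed x, y, z axes, in that order (R = Rz(yaw) Ry(pitch) Rx(roll)).
In Python, from workcell import * gives the robot as it stands.
- The arm moves only by the tool servo_tool, never from a script. Its argument "rows" is a list of rows, each an object with "offset": the shift along the tool's x, y, z as a fraction of full scale, a list of three; "yaw": the turn about the tool's z as a fraction of full scale; "claw": the closure, from 0 (fully open) to 1 (shut). A call has 1 to 12 rows; each row is the pose to reach, as a shift and turn from the pose commanded when the call began, along the tool's axes at that moment, turning the shorter way round; what a row does not reach only later rows make up. Full scale, the value 1, is 0.1 m for a shift and pi rad for a turn. A row lasts 1/8 s, in which the tool goes at most 62.5 mm and 10.7 degrees, less where a joint would pass 70% of its speed; a pose out of reach is approached as far as the arm can. A call with a number of a shift or a turn outside -1 to 1 is refused whole. A call with a gripper value outside its range is refused whole. The fingers move at their own pace and stop on an object; "squeeze" is the grip in N (left out, the last holds). Time passes only in rows, so rows that repeat a pose let the fingers close. It gives the time, the measured TCP pose, the force, the opening and the grip force at its end, in the units of the state.
- get_obs(): the state, without advancing time (a new reading comes with each control period).
- camera(name): name is "scene" or "side" or "wrist"; returns (picture, depth): 420x560x3 uint8, red, green, blue; 420x560 float32, m along the optical axis (not along the pixel's ray), 0 where there is no reading.
- camera_info(name): a dict with "fx", "fy", "cx", "cy" (pixels), "cam_to_world" (4x4, takes a point from camera to world coordinates); the wrist camera has in their place "hand_eye" (4x4, takes a point from camera to tool coordinates, whose origin is the TCP and whose axes are the flange's). Camera axes: x right, y up, looking along -z (the intrinsics and any distortion apply to the point x, -y, -z); pixel columns grow to the right and rows downward; lengths in m; the calibration is good to about 2 mm. The wrist camera is an equidistant fisheye: a pixel r from the principal point sees the ray r / f radians off the axis. A picture is of the moment at which its call begins: read the wrist's pose just before it. camera_info takes no time and is no camera call.
- job_done(): hands the job in; it is judged then, once.
The state is a dict: "time": time; "q": joint angles; "qd": joint speeds; "joint_efforts": joint torques, N m; "ee_pos": TCP position; "tcp_rot": TCP orientation; "wrist_force": force on the tool from outside, world axes, zero at the start; "torque": the same for the moment, N m; "opening": finger opening in m; "grasp_force": force on a finger pad.
Only numpy, scipy, OpenCV 4.12 (cv2) and the standard library are available. Lean on these libraries where they do the work, as an engineer would, in place of code of your own. Each camera call takes 0.05 s, during which the arm holds its last target. There are 200 camera calls.

## Task

Clear the bench plate: sweep the three loose shaft collars (brass, dark and red) across the bench and through the open side of the black three-sided fence, until each lies flat and wholly inside it. Only push them along the bench, do not lift them, and leave the other things on the bench standing where they are.

Things in the scene. Friction and masses are not known exactly. Their poses are not given: they have to be found in the camera images.
- fence: Black fence fixed to the bench, no raised floor (a flat blue liner, no step). Origin: bench level, centre of the inner area, which is 170 mm along its x, 100 mm along its y. Walls at -x, +x and -y, 10 mm thick, 25 mm high. The whole +y side (its y = +50 mm) is the open mouth, facing roughly the robot's left (world +y).
- collar_brass: Brass-coloured metal shaft collar: a ring of 40 mm outer diameter, 16 mm bore, 18 mm tall, lying flat, 95 to 190 g; a push of 1 to 3 N slides it along the bench and it stops when the push stops; being round, it may slip off the side of a pusher on a long push. Origin at the centre of its underside (bench level), z up.
- collar_black: Dark steel metal shaft collar: a ring of 40 mm outer diameter, 16 mm bore, 18 mm tall, lying flat, 95 to 190 g; a push of 1 to 3 N slides it along the bench and it stops when the push stops; being round, it may slip off the side of a pusher on a long push. Origin at the centre of its underside (bench level), z up.
- collar_red: Red-painted metal shaft collar: a ring of 40 mm outer diameter, 16 mm bore, 18 mm tall, lying flat, 95 to 190 g; a push of 1 to 3 N slides it along the bench and it stops when the push stops; being round, it may slip off the side of a pusher on a long push. Origin at the centre of its underside (bench level), z up.
- objective: Microscope objective standing on the bench: round, 30 mm diameter, 48 mm tall, steel with a green band; origin at the centre of its underside, z up. Leave alone.
- vial: Amber glass jar with a white cap, 28 mm diameter, 50 mm tall, standing; origin at the centre of its underside, z up. Leave alone.
- post: Short steel optical post on a round foot of 40 mm diameter, 52 mm tall, standing; origin at the centre of its underside, z up. Leave alone.
- magbase: Grey magnetic-base block, 46 x 50 x 48 mm tall, with a red knob on one side; origin at the centre of its underside. Leave alone.
- slidebox: White slide box with a green lid, 84 mm along its x, 32 mm along its y, 24 mm tall; origin at the centre of its underside. Leave alone.
- driver: Orange-handled screwdriver lying on the bench along its x axis, 170 mm long, handle (towards its -x) 26 mm thick; origin at the middle of its length, at bench level. Leave alone.

How it is judged (in metres and radians):
At the end, for the whole second after the job is handed in: All three collars lie flat on the bench and at rest inside the fence, each with its centre between the side walls and at least 16 mm inside the line of the mouth (so wholly inside, to within 4 mm) (y of collar_brass in the frame of fence between -0.05 and 0.034 m and x of collar_brass in the frame of fence between -0.085 and 0.085 m and height (world z) of each of collar_brass, collar_black, collar_red below 0.006 m and angle between each of collar_brass, collar_black, collar_red's own z axis and vertical below 0.2 rad and linear speed of each of collar_brass, collar_black, collar_red below 0.01 m/s and y of collar_black in the frame of fence between -0.05 and 0.034 m and x of collar_black in the frame of fence between -0.085 and 0.085 m and y of collar_red in the frame of fence between -0.05 and 0.034 m and x of collar_red in the frame of fence between -0.085 and 0.085 m); the robot touches nothing.
It fails at once if a collar is lifted off the bench (its underside centre more than 15 mm up) (height (world z) of any of collar_brass, collar_black, collar_red above 0.015 m).
It fails at once if a bystander is shifted by more than 15 mm (distance of any of objective, vial, post, magbase, slidebox, driver from where it was at the start of the episode above 0.015 m).
It fails at once if a standing bystander is tipped by more than 0.3 rad (angle between any of objective, vial, post, magbase, slidebox's own z axis and vertical above 0.3 rad).
It also fails if it takes over 72 s, if anything falls off the work surface, if the arm or the gripper's body presses on something with over 40 N, if the wrist force passes 120 N, or if a joint passes its speed limit or range.

## Working session

There is one attempt and no reset: what is moved stays moved. The work goes in short steps, Python scripts to look and compute and a tool call to move; the robot and the scene stay as the last step left them, time stands still between calls to the robot, and variables do not carry over. Pictures are saved under pics/ and viewed, at most 10 in all, crops included, and the job is handed in when it is done.

Besides the shell and the picture viewer there is one more tool, called after "Emit:" as a command line: name --argument value ..., lists and objects as JSON in quotes. servo_tool: Moves the arm, as the interface text tells. Its arguments: {"type":"object","properties":{"rows":{"type":"array"},"squeeze":{"type":"number"}},"required":["rows"]}

```bash
mkdir -p pics; ls; python3 - <<'E'
from workcell import *
import cv2, numpy as np
o=get_obs(); print(o)
for n in ("scene","side"):
    p,d=camera(n); cv2.imwrite(f"pics/{n}0.png",p[:,:,::-1]); np.savez(f"{n}0.npz",p=p,d=d)
    i=camera_info(n); print(n,i)
print(camera_info("wrist"))
E
```

```text
pics
{'time': 0.0, 'q': array([ 7.64327228e+01,  5.00977884e+00,  1.00344655e+01,  9.50984956e+01,
       -1.09317120e-03,  9.00015941e+01]), 'qd': array([ 0.04162919, -0.03897298, -0.03710471, -0.06536299, -0.05476489,
        0.00608271]), 'joint_efforts': array([ 2.56530820e-04, -5.20391142e+01,  4.64804471e+01,  1.62470917e-02,
        1.49394396e-05, -2.96228876e-06]), 'ee_pos': array([0.12898204, 0.53446191, 0.25259582]), 'tcp_rot': array([-1.79926191e+02,  1.09522378e-03,  1.66431130e+02]), 'wrist_force': array([ 0.57615942,  0.4072928 , -0.10557906]), 'torque': array([-0.03125434,  0.07953594,  0.01637422]), 'grasp_force': 0.0, 'opening': 0.08567929770715497}
scene {'fx': 406.15799456458353, 'fy': 406.15799456458353, 'cx': 279.87787274824024, 'cy': 205.52009039081284, 'cam_to_world': array([[ 0.84233989, -0.44411429,  0.30532935,  0.8505564 ],
       [ 0.53874183,  0.67824083, -0.49974654, -0.36650095],
       [ 0.01485775,  0.58545014,  0.81057226,  0.717837  ],
       [ 0.        ,  0.        ,  0.        ,  1.        ]])}
side {'fx': 525.4234331099678, 'fy': 525.4234331099678, 'cx': 277.5220452058347, 'cy': 210.00126116564755, 'cam_to_world': array([[ 0.74849526,  0.50494154, -0.42987079,  0.00164324],
       [-0.66312446,  0.56546276, -0.49042616, -0.58482389],
       [-0.00456062,  0.65213949,  0.75808528,  1.04316315],
       [ 0.        ,  0.        ,  0.        ,  1.        ]])}
{'fx': 325.19226210127806, 'fy': 325.19226210127806, 'cx': 274.36371545160205, 'cy': 209.71199903212897, 'hand_eye': array([[ 3.35666624e-04,  9.47636123e-01,  3.19351946e-01,
         8.26718495e-02],
       [ 9.99999935e-01, -3.60757463e-04,  1.94149476e-05,
        -9.15469208e-04],
       [ 1.33606903e-04,  3.19351918e-01, -9.47636182e-01,
        -1.20741065e-01],
       [ 0.00000000e+00,  0.00000000e+00,  0.00000000e+00,
         1.00000000e+00]])}
```

View pics/scene0.png

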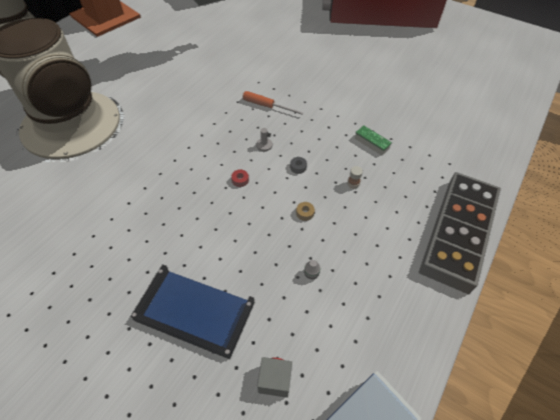

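View pics/side0.png

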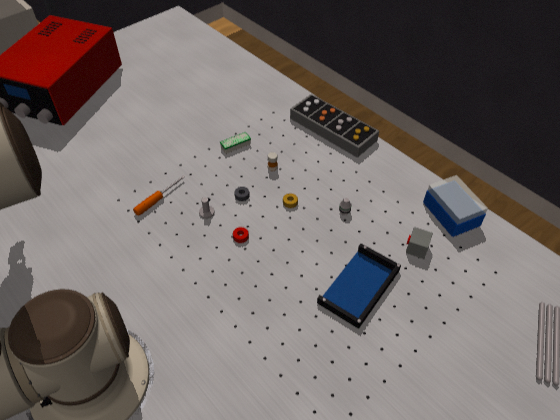

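The pictures show the side view: fence at (360,285), brass (290,200), dark (242,193), red (241,235), post (206,208), vial (272,161), objective (345,206), magbase (419,242), slidebox (235,142) and driver (160,197). Next I measure them by colour masks and rays.

```bash
cat > h.py <<'E'
import numpy as np, cv2
from workcell import *
def cast(n,uv,z):
    i=camera_info(n); T=i["cam_to_world"]; uv=np.atleast_2d(uv).astype(float)
    d=np.c_[(uv[:,0]-i["cx"])/i["fx"],-(uv[:,1]-i["cy"])/i["fy"],-np.ones(len(uv))]@T[:3,:3].T
    c=T[:3,3]; return (c+d*((z-c[2])/d[:,2])[:,None])[:,:2]
def pts3(n,uv,d):
    i=camera_info(n); T=i["cam_to_world"]; z=d[uv[:,1],uv[:,0]]
    return (np.c_[(uv[:,0]-i["cx"])/i["fx"]*z,-(uv[:,1]-i["cy"])/i["fy"]*z,-z]@T[:3,:3].T)+T[:3,3]
E
python3 - <<'E'
from h import *
seeds={"side":dict(brass=(290,200),black=(242,193),red=(241,235),post=(206,208),vial=(272,161),obj=(345,206),mag=(419,242),slide=(235,142),driver=(160,197)),
"scene":dict(brass=(306,211),black=(299,164),red=(240,178),post=(264,140),vial=(355,177),obj=(312,269),mag=(275,377),slide=(373,139),driver=(270,102))}
for n in seeds:
    f=np.load(n+"0.npz"); p,d=f["p"],f["d"]
    v,u=np.mgrid[:420,:560]; uv=np.c_[u.ravel(),v.ravel()]
    P=pts3(n,uv,d).reshape(420,560,3); ok=d>0
    for k,(a,b) in seeds[n].items():
        r=45 if k=="driver" else 26
        m=ok&(abs(u-a)<r)&(abs(v-b)<r)&(P[...,2]>0.008)
        lab=cv2.connectedComponentsWithStats(m.astype(np.uint8))
        l,st,ce=lab[1],lab[2],lab[3]
        if len(st)<2: print(n,k,"none");continue
        j=1+np.argmin(np.hypot(*(ce[1:]-[a,b]).T)-0.05*st[1:,4]); q=P[l==j]
        zt=np.percentile(q[:,2],95); t=q[abs(q[:,2]-zt)<.006]
        h=(t[:,:2].min(0)+t[:,:2].max(0))/2
        print(n,k,st[j,4],"ztop%.3f"%zt,"top mid",h.round(3),"ext",np.ptp(t[:,:2],axis=0).round(3), "box", q[:,:2].min(0).round(3),q[:,:2].max(0).round(3))
    hsv=cv2.cvtColor(p,cv2.COLOR_RGB2HSV)
    m=cv2.inRange(hsv,(100,90,30),(130,255,255)); c=max([c for c in cv2.findContours(m,0,1)[0] if abs(P[c[:,0,1],c[:,0,0],2].mean())<.02],key=cv2.contourArea)
    w=cast(n,c[:,0],0); R=cv2.minAreaRect((w*1000).astype(np.float32)); print("liner",R,cv2.boxPoints(R).round())
    dk=(ok&(P[...,2]>.012)&(P[...,2]<.04)&(hsv[...,2]<90)); 
    x,y=c[:,0].mean(0); dk&=(abs(u-x)<75)&(abs(v-y)<60)
    if n=="side": dk&=(u<402)
    else: dk&=(v<355)
    q=P[dk&(P[...,2]>.02)][:,:2]; R=cv2.minAreaRect((q*1000).astype(np.float32)); print("fence rim",R,cv2.boxPoints(R).round())
E
```

```text
side brass 154 ztop0.020 top mid [0.632 0.087] ext [0.039 0.039] box [0.613 0.067] [0.652 0.107]
side black 147 ztop0.020 top mid [0.554 0.188] ext [0.039 0.041] box [0.535 0.167] [0.573 0.208]
side red 170 ztop0.020 top mid [0.465 0.083] ext [0.039 0.04 ] box [0.444 0.063] [0.484 0.104]
side post 147 ztop0.052 top mid [0.45  0.205] ext [0.022 0.019] box [0.432 0.185] [0.466 0.222]
side vial 145 ztop0.051 top mid [0.684 0.213] ext [0.026 0.027] box [0.671 0.198] [0.697 0.232]
side obj 154 ztop0.048 top mid [ 0.715 -0.033] ext [0.02  0.014] box [ 0.7   -0.047] [ 0.73  -0.019]
side mag 536 ztop0.049 top mid [ 0.764 -0.233] ext [0.06  0.059] box [ 0.732 -0.263] [ 0.794 -0.203]
side slide 339 ztop0.027 top mid [0.664 0.354] ext [0.086 0.05 ] box [0.621 0.329] [0.709 0.383]
side driver 359 ztop0.026 top mid [0.348 0.325] ext [0.086 0.03 ] box [0.305 0.306] [0.474 0.348]
liner ((583.6067504882812, -202.49728393554688), (159.6244659423828, 96.82889556884766), 12.035782814025879) [[ 495. -172.]
 [ 516. -266.]
 [ 672. -233.]
 [ 652. -139.]]
fence rim ((577.3402099609375, -212.64547729492188),
[... 653 characters left out ...]
31] ext [0.017 0.014] box [ 0.704 -0.045] [ 0.734 -0.019]
scene mag 1140 ztop0.048 top mid [ 0.766 -0.232] ext [0.062 0.06 ] box [ 0.735 -0.262] [ 0.797 -0.202]
scene slide 498 ztop0.025 top mid [0.667 0.358] ext [0.088 0.049] box [0.623 0.333] [0.711 0.383]
scene driver 364 ztop0.025 top mid [0.349 0.326] ext [0.085 0.029] box [0.306 0.309] [0.474 0.348]
liner ((574.3624267578125, -203.82833862304688), (164.6133270263672, 93.47505950927734), 12.120417594909668) [[ 484. -175.]
 [ 504. -267.]
 [ 665. -232.]
 [ 645. -141.]]
fence rim ((579.09619140625, -211.1295928955078), (189.04339599609375, 108.97276306152344), 12.072417259216309) [[ 475. -178.]
 [ 498. -284.]
 [ 683. -245.]
 [ 660. -138.]]
```

```bash
python3 - <<'E'
import workcell
print([ (k,getattr(workcell,k)) for k in dir(workcell) if 'tip' in k.lower()], dir(workcell))
E
```

```text
[('tip_extent', 0.022)] ['PlanningError', '__builtins__', '__cached__', '__doc__', '__file__', '__loader__', '__name__', '__package__', '__spec__', 'camera', 'camera_info', 'get_obs', 'job_done', 'tip_extent']
```

Emit:
servo_tool --rows '[{"offset":[0,0,0],"yaw":0.06,"claw":0.7},{"offset":[0,0,0],"yaw":0.12,"claw":0.7},{"offset":[0,0,0],"yaw":0.18,"claw":0.7},{"offset":[0,0,0],"yaw":0.24,"claw":0.7},{"offset":[0,0,0],"yaw":0.3,"claw":0.7},{"offset":[0,0,0],"yaw":0.357,"claw":0.7},{"offset":[0,0,0],"yaw":0.357,"claw":0.7},{"offset":[0,0,0],"yaw":0.357,"claw":0.7}]'

```text
time: 1.1
ee_pos: [0.129, 0.5346, 0.2531]
tcp_rot: [-180.0, 0.0, 102.4]
wrist_force: [-0.0, 0.4, -0.4]
opening: 0.0256
grasp_force: 0.0
```

Emit:
servo_tool --rows '[{"offset":[-0.33,0.17,0.1],"yaw":0,"claw":0.7},{"offset":[-0.67,0.33,0.2],"yaw":0,"claw":0.7},{"offset":[-1,0.5,0.3],"yaw":0,"claw":0.7}]'

```text
time: 1.48
ee_pos: [0.1995, 0.4465, 0.2229]
tcp_rot: [180.0, 0.0, 102.4]
wrist_force: [0.3, -0.6, 0.2]
opening: 0.0253
grasp_force: 0.0
```

Emit:
servo_tool --rows '[{"offset":[-0.33,0.17,0.1],"yaw":0,"claw":0.7},{"offset":[-0.67,0.33,0.2],"yaw":0,"claw":0.7},{"offset":[-1,0.5,0.3],"yaw":0,"claw":0.7}]'

```text
time: 1.85
ee_pos: [0.2695, 0.3592, 0.193]
tcp_rot: [180.0, -0.0, 102.4]
wrist_force: [-0.1, -0.0, 0.7]
opening: 0.0259
grasp_force: 0.0
```

Emit:
servo_tool --rows '[{"offset":[-0.33,0.17,0.1],"yaw":0,"claw":0.7},{"offset":[-0.67,0.33,0.2],"yaw":0,"claw":0.7},{"offset":[-1,0.5,0.3],"yaw":0,"claw":0.7}]'

```text
time: 2.22
ee_pos: [0.3395, 0.272, 0.163]
tcp_rot: [180.0, -0.0, 102.4]
wrist_force: [0.6, 0.0, -0.2]
opening: 0.0254
grasp_force: 0.0
```

Emit:
servo_tool --rows '[{"offset":[-0.33,0.17,0],"yaw":0,"claw":0.7},{"offset":[-0.67,0.33,0],"yaw":0,"claw":0.7},{"offset":[-1,0.5,0],"yaw":0,"claw":0.7},{"offset":[-1,0.5,0],"yaw":0,"claw":0.7}]'

```text
time: 2.72
ee_pos: [0.4098, 0.1843, 0.1632]
tcp_rot: [-180.0, 0.0, 102.2]
wrist_force: [-0.5, 0.1, -0.1]
opening: 0.0256
grasp_force: 0.0
```

```bash
cat >> h.py <<'E'
O=np.array([.577,-.207]); A=np.radians(12.3); E1=np.array([np.cos(A),np.sin(A)]); E2=np.array([-np.sin(A),np.cos(A)])
def F(w): w=np.atleast_2d(w)-O; return np.c_[w@E1,w@E2].round(4)
E
python3 - <<'E'
from h import *
o=get_obs(); print(o["time"],o["ee_pos"],o["tcp_rot"],F(o["ee_pos"][:2]))
p,d=camera("scene"); cv2.imwrite("pics/scene1.png",cv2.resize(p[60:340,130:460],None,fx=2,fy=2)[:,:,::-1])
v,u=np.mgrid[:420,:560]; P=pts3("scene",np.c_[u.ravel(),v.ravel()],d)
w=P[(np.hypot(*(P[:,:2]-o["ee_pos"][:2]).T)<.05)&(P[:,2]>.06)]
print("lowest rel TCP",np.percentile(w[:,2]-o["ee_pos"][2],[0,1,3]))
E
```

```text
2.725 [0.40982899 0.18431006 0.16319072] [-1.79999623e+02  1.51749015e-02  1.02164042e+02] [[-0.08    0.4179]]
lowest rel TCP [-0.02241428 -0.01314056 -0.00228115]
```

Emit:
servo_tool --rows '[{"offset":[-0.33,0.16,0.2],"yaw":0,"claw":0.7},{"offset":[-0.65,0.32,0.4],"yaw":0,"claw":0.7},{"offset":[-0.65,0.32,0.7],"yaw":0,"claw":0.7},{"offset":[-0.65,0.32,0.9],"yaw":0,"claw":0.7},{"offset":[-0.65,0.32,1.0],"yaw":0,"claw":0.7},{"offset":[-0.65,0.32,1.0],"yaw":0,"claw":0.7}]'

```text
time: 3.52
ee_pos: [0.4534, 0.1295, 0.0631]
tcp_rot: [-180.0, -0.0, 102.3]
wrist_force: [-0.5, -1.0, 0.3]
opening: 0.0258
grasp_force: 0.0
```

Emit:
servo_tool --rows '[{"offset":[0,0,0.08],"yaw":0,"claw":0.7},{"offset":[0,0,0.16],"yaw":0,"claw":0.7},{"offset":[0,0,0.24],"yaw":0,"claw":0.7},{"offset":[0,0,0.32],"yaw":0,"claw":0.7},{"offset":[0,0,0.34],"yaw":0,"claw":0.7},{"offset":[0,0,0.34],"yaw":0,"claw":0.7}]'

```text
time: 4.28
ee_pos: [0.4538, 0.129, 0.0292]
tcp_rot: [-180.0, 0.0, 102.2]
wrist_force: [-0.4, -0.5, 0.3]
opening: 0.0259
grasp_force: 0.0
```

```bash
python3 - <<'E'
from h import *
o=get_obs(); print(o["time"],o["ee_pos"],F(o["ee_pos"][:2]))
p,d=camera("scene"); q,_=camera("side")
a=cv2.resize(p[110:260,190:390],(400,300)); b=cv2.resize(q[130:280,180:380],(400,300))
cv2.imwrite("pics/s2.png",np.hstack([a,b])[:,:,::-1])
E
```

```text
4.275 [0.45383611 0.12898229 0.02920634] [[-0.0488  0.3545]]
```

View pics/s2.png

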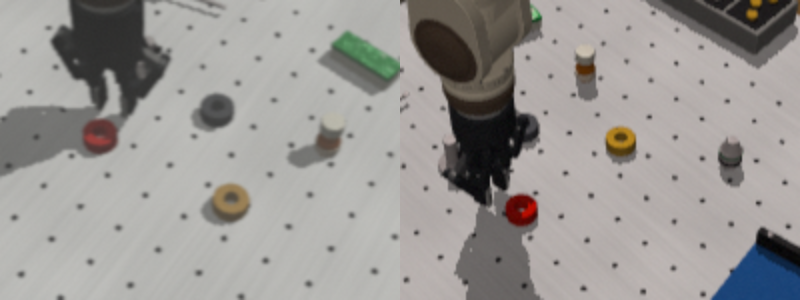

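Left crop: the fingers at about (114,102) stand behind the red collar at (100,135), with the gap facing it. Pushing.

Emit:
servo_tool --rows '[{"offset":[-0.08,0,0],"yaw":0,"claw":0.7},{"offset":[-0.16,0,0],"yaw":0,"claw":0.7},{"offset":[-0.24,0,0],"yaw":0,"claw":0.7},{"offset":[-0.32,0,0],"yaw":0,"claw":0.7},{"offset":[-0.4,0,0],"yaw":0,"claw":0.7},{"offset":[-0.48,0,0],"yaw":0,"claw":0.7},{"offset":[-0.56,0,0],"yaw":0,"claw":0.7},{"offset":[-0.64,0,0],"yaw":0,"claw":0.7},{"offset":[-0.72,0,0],"yaw":0,"claw":0.7},{"offset":[-0.8,0,0],"yaw":0,"claw":0.7},{"offset":[-0.9,0,0],"yaw":0,"claw":0.7},{"offset":[-1,0,0],"yaw":0,"claw":0.7}]'

```text
time: 5.88
ee_pos: [0.475, 0.0306, 0.0293]
tcp_rot: [-180.0, -0.0, 102.2]
wrist_force: [0.3, 0.6, 1.0]
opening: 0.0252
grasp_force: 0.5
```

```bash
cat >> h.py <<'E'
def collars():
    R={}
    for n in ("scene","side"):
        p,d=camera(n); h=cv2.cvtColor(p,cv2.COLOR_RGB2HSV); v,u=np.mgrid[:420,:560]
        P=pts3(n,np.c_[u.ravel(),v.ravel()],d).reshape(420,560,3)
        f=P[...,:2]-O; fx,fy=f@E1,f@E2
        roi=(fx>-.12)&(fx<.15)&(fy>-.07)&(fy<.45)&(P[...,2]>.01)&(P[...,2]<.03)
        H,S,V=[h[...,i].astype(int) for i in range(3)]
        M=dict(red=((H<8)|(H>170))&(S>110),brass=(H>=9)&(H<30)&(S>80))
        for k,m in M.items():
            l,L,st,ce=cv2.connectedComponentsWithStats((m&roi).astype(np.uint8))
            if l<2: continue
            j=1+np.argmax(st[1:,4]); q=P[L==j]; t=q[abs(q[:,2]-np.percentile(q[:,2],90))<.005,:2]
            R[n,k]=(F((t.min(0)+t.max(0))/2)[0],np.ptp(t,axis=0).round(3),st[j,4])
    return R
E
python3 - <<'E'
from h import *
o=get_obs(); print(o["time"],F(o["ee_pos"][:2]),o["wrist_force"])
for k,v in collars().items(): print(k,v)
E
```

```text
5.875 [[-0.049   0.2539]] [0.27557823 0.63528947 1.00845558]
('scene', 'red') (array([-0.0487,  0.2267]), array([0.032, 0.035]), np.int32(110))
('scene', 'brass') (array([0.121 , 0.2754]), array([0.037, 0.037]), np.int32(172))
('side', 'red') (array([-0.0513,  0.2262]), array([0.039, 0.043]), np.int32(170))
('side', 'brass') (array([0.1166, 0.2746]), array([0.042, 0.041]), np.int32(144))
```

Emit:
servo_tool --rows '[{"offset":[-0.1,0,0],"yaw":0,"claw":0.7},{"offset":[-0.2,0,0],"yaw":0,"claw":0.7},{"offset":[-0.3,0,0],"yaw":0,"claw":0.7},{"offset":[-0.4,0,0],"yaw":0,"claw":0.7},{"offset":[-0.5,0,0],"yaw":0,"claw":0.7},{"offset":[-0.6,0,0],"yaw":0,"claw":0.7},{"offset":[-0.7,0,0],"yaw":0,"claw":0.7},{"offset":[-0.8,0,0],"yaw":0,"claw":0.7},{"offset":[-0.9,0,0],"yaw":0,"claw":0.7},{"offset":[-1,0,0],"yaw":0,"claw":0.7}]'

```text
time: 7.22
ee_pos: [0.4962, -0.0671, 0.0293]
tcp_rot: [180.0, -0.0, 102.2]
wrist_force: [-0.3, 0.0, -0.7]
opening: 0.0256
grasp_force: 0.3
```

Emit:
servo_tool --rows '[{"offset":[-0.1,0,0],"yaw":0,"claw":0.7},{"offset":[-0.2,0,0],"yaw":0,"claw":0.7},{"offset":[-0.3,0,0],"yaw":0,"claw":0.7},{"offset":[-0.4,0,0],"yaw":0,"claw":0.7},{"offset":[-0.5,0,0],"yaw":0,"claw":0.7},{"offset":[-0.6,0,0],"yaw":0,"claw":0.7},{"offset":[-0.7,0,0],"yaw":0,"claw":0.7},{"offset":[-0.8,0,0],"yaw":0,"claw":0.7},{"offset":[-0.9,0,0],"yaw":0,"claw":0.7},{"offset":[-1,0,0],"yaw":0,"claw":0.7}]'

```text
time: 8.48
ee_pos: [0.5172, -0.1649, 0.0293]
tcp_rot: [-180.0, -0.0, 102.2]
wrist_force: [-0.7, 0.4, -0.4]
opening: 0.0255
grasp_force: 0.3
```

```bash
python3 - <<'E'
from h import *
o=get_obs(); print(o["time"],F(o["ee_pos"][:2]),o["wrist_force"])
for k,v in collars().items(): print(k,v)
E
```

```text
8.475 [[-0.0494  0.0539]] [-0.67105603  0.39296473 -0.36794147]
('scene', 'red') (array([-0.0492,  0.0275]), array([0.038, 0.037]), np.int32(268))
('scene', 'brass') (array([0.12  , 0.2743]), array([0.037, 0.037]), np.int32(171))
('side', 'red') (array([-0.0524,  0.0262]), array([0.04 , 0.039]), np.int32(200))
('side', 'brass') (array([0.1171, 0.274 ]), array([0.038, 0.041]), np.int32(139))
```

Emit:
servo_tool --rows '[{"offset":[-0.1,0,0],"yaw":0,"claw":0.7},{"offset":[-0.2,0,0],"yaw":0,"claw":0.7},{"offset":[-0.3,0,0],"yaw":0,"claw":0.7},{"offset":[-0.38,0,0],"yaw":0,"claw":0.7},{"offset":[-0.45,0,0],"yaw":0,"claw":0.7},{"offset":[-0.45,0,0],"yaw":0,"claw":0.7},{"offset":[-0.3,0,0],"yaw":0,"claw":0.7},{"offset":[0,0,0],"yaw":0,"claw":0.7},{"offset":[0,0,-0.3],"yaw":0,"claw":0.7},{"offset":[0,0,-0.8],"yaw":0,"claw":0.7},{"offset":[0,0,-0.8],"yaw":0,"claw":0.7}]'

```text
time: 9.95
ee_pos: [0.5188, -0.1636, 0.1135]
tcp_rot: [179.7, 0.2, 102.2]
wrist_force: [1.3, -0.0, -0.4]
opening: 0.0254
grasp_force: 0.0
```

Emit:
servo_tool --rows '[{"offset":[0.4,0.25,0],"yaw":0,"claw":0.7},{"offset":[0.8,0.5,0],"yaw":0,"claw":0.7},{"offset":[1,0.68,0],"yaw":0,"claw":0.7}]'

```text
time: 10.32
ee_pos: [0.5622, -0.0494, 0.1085]
tcp_rot: [-180.0, -0.0, 102.3]
wrist_force: [-1.0, -1.0, 0.4]
opening: 0.0254
grasp_force: 0.0
```

Emit:
servo_tool --rows '[{"offset":[0.4,0.25,0],"yaw":0,"claw":0.7},{"offset":[0.8,0.5,0],"yaw":0,"claw":0.7},{"offset":[1,0.7,0],"yaw":0,"claw":0.7}]'

```text
time: 10.7
ee_pos: [0.6093, 0.0633, 0.1083]
tcp_rot: [-179.9, -0.0, 102.3]
wrist_force: [0.1, -0.7, 0.2]
opening: 0.0253
grasp_force: 0.0
```

Emit:
servo_tool --rows '[{"offset":[0.3,0.15,0],"yaw":0,"claw":0.7},{"offset":[0.66,0.3,0],"yaw":0,"claw":0.7},{"offset":[0.66,0.3,0],"yaw":0,"claw":0.7}]'

```text
time: 11.08
ee_pos: [0.6244, 0.1341, 0.108]
tcp_rot: [-179.9, -0.0, 102.4]
wrist_force: [-0.3, 0.4, -0.8]
opening: 0.0257
grasp_force: 0.0
```

```bash
python3 - <<'E'
from h import *
o=get_obs(); print(o["time"],F(o["ee_pos"][:2]),o["ee_pos"],o["tcp_rot"])
for k,v in collars().items(): print(k,v)
E
```

```text
11.075 [[0.119  0.3232]] [0.62443782 0.13412328 0.10798693] [-1.79915482e+02 -2.26713883e-02  1.02366632e+02]
('scene', 'red') (array([-0.0498, -0.0169]), array([0.038, 0.038]), np.int32(325))
('scene', 'brass') (array([0.1214, 0.2741]), array([0.035, 0.037]), np.int32(173))
('side', 'red') (array([-0.0523, -0.0182]), array([0.041, 0.039]), np.int32(208))
('side', 'brass') (array([0.1167, 0.2746]), array([0.041, 0.039]), np.int32(146))
```

Emit:
servo_tool --rows '[{"offset":[0,0,0.3],"yaw":0,"claw":0.7},{"offset":[0,0,0.55],"yaw":0,"claw":0.7},{"offset":[0,0,0.7],"yaw":0,"claw":0.7},{"offset":[0,0,0.79],"yaw":0,"claw":0.7},{"offset":[0,0,0.79],"yaw":0,"claw":0.7},{"offset":[0,0,0.79],"yaw":0,"claw":0.7}]'

```text
time: 11.92
ee_pos: [0.6257, 0.1312, 0.0313]
tcp_rot: [179.9, 0.0, 102.2]
wrist_force: [0.2, 0.0, 0.2]
opening: 0.0255
grasp_force: 0.0
```

Emit:
servo_tool --rows '[{"offset":[-0.1,0,0],"yaw":0,"claw":0.7},{"offset":[-0.2,0,0],"yaw":0,"claw":0.7},{"offset":[-0.28,-0.02,0],"yaw":0,"claw":0.7},{"offset":[-0.36,-0.05,0],"yaw":0,"claw":0.7},{"offset":[-0.44,-0.08,0],"yaw":0,"claw":0.7},{"offset":[-0.52,-0.11,0],"yaw":0,"claw":0.7},{"offset":[-0.6,-0.14,0],"yaw":0,"claw":0.7},{"offset":[-0.7,-0.175,0],"yaw":0,"claw":0.7},{"offset":[-0.8,-0.21,0],"yaw":0,"claw":0.7},{"offset":[-0.9,-0.245,0],"yaw":0,"claw":0.7},{"offset":[-1,-0.28,0],"yaw":0,"claw":0.7}]'

```text
time: 13.3
ee_pos: [0.6189, 0.0268, 0.0303]
tcp_rot: [-180.0, -0.0, 102.2]
wrist_force: [-0.2, 1.8, 2.1]
opening: 0.0255
grasp_force: 1.2
```

```bash
python3 - <<'E'
from h import *
o=get_obs(); print(o["time"],F(o["ee_pos"][:2]),o["ee_pos"],o["wrist_force"])
for k,v in collars().items(): print(k,v)
E
```

```text
13.3 [[0.0907 0.2195]] [0.61885873 0.02679354 0.03029572] [-0.16293914  1.84222162  2.10605669]
('scene', 'red') (array([-0.0497, -0.0169]), array([0.038, 0.039]), np.int32(331))
('scene', 'brass') (array([0.0912, 0.1925]), array([0.035, 0.036]), np.int32(171))
('side', 'red') (array([-0.0517, -0.0183]), array([0.039, 0.039]), np.int32(209))
('side', 'brass') (array([0.0881, 0.1927]), array([0.042, 0.043]), np.int32(152))
```

Emit:
servo_tool --rows '[{"offset":[-0.1,-0.036,0],"yaw":0,"claw":0.7},{"offset":[-0.2,-0.072,0],"yaw":0,"claw":0.7},{"offset":[-0.3,-0.108,0],"yaw":0,"claw":0.7},{"offset":[-0.4,-0.144,0],"yaw":0,"claw":0.7},{"offset":[-0.5,-0.18,0],"yaw":0,"claw":0.7},{"offset":[-0.6,-0.216,0],"yaw":0,"claw":0.7},{"offset":[-0.7,-0.252,0],"yaw":0,"claw":0.7},{"offset":[-0.8,-0.29,0],"yaw":0,"claw":0.7},{"offset":[-0.9,-0.325,0],"yaw":0,"claw":0.7},{"offset":[-1,-0.36,0],"yaw":0,"claw":0.7}]'

```text
time: 14.65
ee_pos: [0.6048, -0.0785, 0.0303]
tcp_rot: [180.0, 0.0, 102.2]
wrist_force: [0.1, 0.2, 0.1]
opening: 0.0257
grasp_force: 0.3
```

```bash
python3 - <<'E'
from h import *
o=get_obs(); print(o["time"],F(o["ee_pos"][:2]),o["ee_pos"],o["wrist_force"])
for k,v in collars().items(): print(k,v)
E
```

```text
14.65 [[0.0545 0.1196]] [ 0.60478388 -0.07850914  0.03033403] [0.10342935 0.2293855  0.12498295]
('scene', 'red') (array([-0.0492, -0.0172]), array([0.037, 0.038]), np.int32(303))
('scene', 'brass') (array([0.055 , 0.0926]), array([0.036, 0.036]), np.int32(223))
('side', 'red') (array([-0.0513, -0.0188]), array([0.039, 0.04 ]), np.int32(208))
('side', 'brass') (array([0.0517, 0.0935]), array([0.039, 0.043]), np.int32(171))
```

Emit:
servo_tool --rows '[{"offset":[-0.1,-0.015,0],"yaw":0,"claw":0.7},{"offset":[-0.2,-0.03,0],"yaw":0,"claw":0.7},{"offset":[-0.3,-0.05,0],"yaw":0,"claw":0.7},{"offset":[-0.4,-0.07,0],"yaw":0,"claw":0.7},{"offset":[-0.5,-0.09,0],"yaw":0,"claw":0.7},{"offset":[-0.6,-0.09,0],"yaw":0,"claw":0.7},{"offset":[-0.7,-0.09,0],"yaw":0,"claw":0.7},{"offset":[-0.8,-0.09,0],"yaw":0,"claw":0.7},{"offset":[-0.9,-0.09,0],"yaw":0,"claw":0.7},{"offset":[-1,-0.09,0],"yaw":0,"claw":0.7}]'

```text
time: 16.0
ee_pos: [0.6173, -0.1781, 0.0303]
tcp_rot: [180.0, -0.0, 102.2]
wrist_force: [-0.0, 1.5, 0.6]
opening: 0.0257
grasp_force: 0.6
```

Emit:
servo_tool --rows '[{"offset":[-0.06,0,0],"yaw":0,"claw":0.7},{"offset":[-0.12,0,0],"yaw":0,"claw":0.7},{"offset":[-0.12,0,0],"yaw":0,"claw":0.7},{"offset":[0,0,0],"yaw":0,"claw":0.7},{"offset":[0.3,0,0],"yaw":0,"claw":0.7},{"offset":[0.3,0,-0.3],"yaw":0,"claw":0.7},{"offset":[0.3,0,-0.8],"yaw":0,"claw":0.7},{"offset":[0.3,0,-0.8],"yaw":0,"claw":0.7}]'

```text
time: 17.0
ee_pos: [0.6126, -0.1475, 0.1151]
tcp_rot: [179.6, 0.2, 102.2]
wrist_force: [0.7, 0.5, 0.5]
opening: 0.0254
grasp_force: 0.0
```

Emit:
servo_tool --rows '[{"offset":[0.4,0.0,0],"yaw":0,"claw":0.7},{"offset":[0.8,0.05,0],"yaw":0,"claw":0.7},{"offset":[1,0.05,0],"yaw":0,"claw":0.7}]'

```text
time: 17.38
ee_pos: [0.5939, -0.0471, 0.1097]
tcp_rot: [-180.0, -0.0, 102.3]
wrist_force: [-0.1, -0.1, 0.1]
opening: 0.0258
grasp_force: 0.0
```

Emit:
servo_tool --rows '[{"offset":[0.4,0.0,0],"yaw":0,"claw":0.7},{"offset":[0.8,0.05,0],"yaw":0,"claw":0.7},{"offset":[1,0.05,0],"yaw":0,"claw":0.7}]'

```text
time: 17.75
ee_pos: [0.5779, 0.0511, 0.1099]
tcp_rot: [-180.0, 0.0, 102.3]
wrist_force: [0.3, 0.1, -0.0]
opening: 0.0256
grasp_force: 0.0
```

Emit:
servo_tool --rows '[{"offset":[0.4,0.0,0],"yaw":0,"claw":0.7},{"offset":[0.8,0.05,0],"yaw":0,"claw":0.7},{"offset":[1,0.05,0],"yaw":0,"claw":0.7}]'

```text
time: 18.12
ee_pos: [0.5619, 0.1495, 0.11]
tcp_rot: [-180.0, 0.0, 102.2]
wrist_force: [0.2, 0.4, 0.5]
opening: 0.0257
grasp_force: 0.0
```

Emit:
servo_tool --rows '[{"offset":[0.4,0.0,0],"yaw":0,"claw":0.7},{"offset":[0.7,0,0],"yaw":0,"claw":0.7},{"offset":[0.88,0,0],"yaw":0,"claw":0.7},{"offset":[0.88,0,0],"yaw":0,"claw":0.7},{"offset":[0.88,0,0],"yaw":0,"claw":0.7}]'

```text
time: 18.75
ee_pos: [0.5439, 0.2335, 0.1102]
tcp_rot: [-180.0, 0.0, 102.1]
wrist_force: [0.2, -0.8, 0.1]
opening: 0.0253
grasp_force: 0.0
```

```bash
python3 - <<'E'
from h import *
o=get_obs(); print(o["time"],F(o["ee_pos"][:2]),o["ee_pos"],o["tcp_rot"])
for k,v in collars().items(): print(k,v)
E
```

```text
18.75 [[0.0615 0.4374]] [0.54386247 0.23348375 0.11021144] [-1.79988063e+02  2.30700080e-02  1.02136534e+02]
('scene', 'red') (array([-0.0491, -0.0174]), array([0.039, 0.038]), np.int32(320))
('scene', 'brass') (array([ 0.0455, -0.0188]), array([0.038, 0.038]), np.int32(328))
('side', 'red') (array([-0.0518, -0.0179]), array([0.041, 0.039]), np.int32(212))
('side', 'brass') (array([ 0.0417, -0.0196]), array([0.04 , 0.039]), np.int32(187))
```

Emit:
servo_tool --rows '[{"offset":[0,0,0.3],"yaw":0,"claw":0.7},{"offset":[0,0,0.55],"yaw":0,"claw":0.7},{"offset":[0,0,0.7],"yaw":0,"claw":0.7},{"offset":[0,0,0.8],"yaw":0,"claw":0.7},{"offset":[0,0,0.8],"yaw":0,"claw":0.7},{"offset":[0,0,0.8],"yaw":0,"claw":0.7}]'

```text
time: 19.6
ee_pos: [0.5442, 0.2345, 0.0312]
tcp_rot: [179.9, -0.0, 102.2]
wrist_force: [-0.3, -0.2, -0.1]
opening: 0.0261
grasp_force: 0.0
```

Emit:
servo_tool --rows '[{"offset":[-0.1,0,0],"yaw":0,"claw":0.7},{"offset":[-0.2,0,0],"yaw":0,"claw":0.7},{"offset":[-0.28,-0.01,0],"yaw":0,"claw":0.7},{"offset":[-0.36,-0.03,0],"yaw":0,"claw":0.7},{"offset":[-0.44,-0.05,0],"yaw":0,"claw":0.7},{"offset":[-0.52,-0.07,0],"yaw":0,"claw":0.7},{"offset":[-0.6,-0.09,0],"yaw":0,"claw":0.7},{"offset":[-0.7,-0.11,0],"yaw":0,"claw":0.7},{"offset":[-0.8,-0.13,0],"yaw":0,"claw":0.7},{"offset":[-0.9,-0.145,0],"yaw":0,"claw":0.7},{"offset":[-1,-0.16,0],"yaw":0,"claw":0.7}]'

```text
time: 20.98
ee_pos: [0.5491, 0.1324, 0.0303]
tcp_rot: [-180.0, 0.0, 102.2]
wrist_force: [-0.4, 1.2, 1.3]
opening: 0.0256
grasp_force: 0.6
```

```bash
python3 - <<'E'
from h import *
o=get_obs(); print(o["time"],F(o["ee_pos"][:2]),o["ee_pos"],o["wrist_force"])
p,d=camera("scene"); q,_=camera("side")
a=cv2.resize(p[90:390,130:430],(400,400)); b=cv2.resize(q[110:340,180:410],(400,400))
cv2.imwrite("pics/s3.png",np.hstack([a,b])[:,:,::-1])
E
```

```text
20.975 [[0.0451 0.3376]] [0.549149   0.13244624 0.03026985] [-0.37121832  1.15255428  1.34609722]
```

View pics/s3.png

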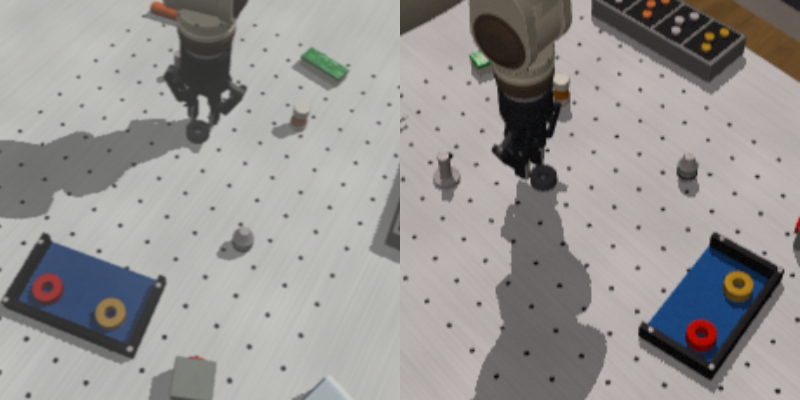

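Red and brass lie well inside the fence (left crop (47,288), (110,312)). The dark collar at (198,131) sits in the cradle and bystanders are undisturbed. Pushing on.

Emit:
servo_tool --rows '[{"offset":[-0.1,-0.025,0],"yaw":0,"claw":0.7},{"offset":[-0.2,-0.05,0],"yaw":0,"claw":0.7},{"offset":[-0.3,-0.075,0],"yaw":0,"claw":0.7},{"offset":[-0.4,-0.1,0],"yaw":0,"claw":0.7},{"offset":[-0.5,-0.125,0],"yaw":0,"claw":0.7},{"offset":[-0.6,-0.15,0],"yaw":0,"claw":0.7},{"offset":[-0.7,-0.175,0],"yaw":0,"claw":0.7},{"offset":[-0.8,-0.2,0],"yaw":0,"claw":0.7},{"offset":[-0.9,-0.225,0],"yaw":0,"claw":0.7},{"offset":[-1,-0.25,0],"yaw":0,"claw":0.7}]'

```text
time: 22.32
ee_pos: [0.5457, 0.0295, 0.0303]
tcp_rot: [-180.0, 0.0, 102.2]
wrist_force: [-0.3, 0.1, 0.4]
opening: 0.0254
grasp_force: 0.3
```

Emit:
servo_tool --rows '[{"offset":[-0.1,-0.025,0],"yaw":0,"claw":0.7},{"offset":[-0.2,-0.05,0],"yaw":0,"claw":0.7},{"offset":[-0.3,-0.075,0],"yaw":0,"claw":0.7},{"offset":[-0.4,-0.1,0],"yaw":0,"claw":0.7},{"offset":[-0.5,-0.125,0],"yaw":0,"claw":0.7},{"offset":[-0.6,-0.15,0],"yaw":0,"claw":0.7},{"offset":[-0.7,-0.175,0],"yaw":0,"claw":0.7},{"offset":[-0.8,-0.2,0],"yaw":0,"claw":0.7},{"offset":[-0.9,-0.22,0],"yaw":0,"claw":0.7},{"offset":[-1,-0.235,0],"yaw":0,"claw":0.7}]'

```text
time: 23.58
ee_pos: [0.5439, -0.0732, 0.0303]
tcp_rot: [180.0, -0.0, 102.2]
wrist_force: [0.2, 1.1, 0.2]
opening: 0.0256
grasp_force: 0.3
```

```bash
python3 - <<'E'
from h import *
o=get_obs(); print(o["time"],F(o["ee_pos"][:2]),o["wrist_force"])
p,d=camera("side"); v,u=np.mgrid[:420,:560]; P=pts3("side",np.c_[u.ravel(),v.ravel()],d); f=F(P[:,:2])
m=(abs(P[:,2]-.019)<.004)&(abs(f[:,0])<.05)&(f[:,1]>.06)&(f[:,1]<.13)
print(m.sum(),f[m].min(0),f[m].max(0))
E
```

```text
23.575 [[-0.0038  0.1378]] [0.23297707 1.05181905 0.19183804]
139 [-0.0265  0.092 ] [0.0146 0.1297]
```

Emit:
servo_tool --rows '[{"offset":[-0.1,0,0],"yaw":0,"claw":0.7},{"offset":[-0.2,0,0],"yaw":0,"claw":0.7},{"offset":[-0.3,0,0],"yaw":0,"claw":0.7},{"offset":[-0.4,0,0],"yaw":0,"claw":0.7},{"offset":[-0.5,0,0],"yaw":0,"claw":0.7},{"offset":[-0.6,0,0],"yaw":0,"claw":0.7},{"offset":[-0.7,0,0],"yaw":0,"claw":0.7},{"offset":[-0.8,0,0],"yaw":0,"claw":0.7},{"offset":[-0.9,0,0],"yaw":0,"claw":0.7},{"offset":[-1,0,0],"yaw":0,"claw":0.7}]'

```text
time: 24.88
ee_pos: [0.5651, -0.171, 0.0303]
tcp_rot: [180.0, 0.0, 102.2]
wrist_force: [0.8, -0.1, 0.6]
opening: 0.0257
grasp_force: 0.4
```

Emit:
servo_tool --rows '[{"offset":[-0.05,0,0],"yaw":0,"claw":0.7},{"offset":[-0.1,0,0],"yaw":0,"claw":0.7},{"offset":[-0.1,0,0],"yaw":0,"claw":0.7},{"offset":[0.1,0,0],"yaw":0,"claw":0.7},{"offset":[0.4,0,0],"yaw":0,"claw":0.7},{"offset":[0.6,0,-0.2],"yaw":0,"claw":0.7},{"offset":[0.9,0,-0.6],"yaw":0,"claw":0.7},{"offset":[0.9,0,-1],"yaw":0,"claw":0.7},{"offset":[0.9,0,-1],"yaw":0,"claw":0.7},{"offset":[0.9,0,-1],"yaw":0,"claw":0.7}]'

```text
time: 26.12
ee_pos: [0.5459, -0.0819, 0.1308]
tcp_rot: [180.0, 0.0, 102.2]
wrist_force: [1.5, 0.2, -0.5]
opening: 0.0258
grasp_force: 0.0
```

```bash
python3 - <<'E'
from h import *
o=get_obs(); print(o["time"],F(o["ee_pos"][:2]),o["ee_pos"])
for k,v in collars().items(): print(k,v)
p,d=camera("scene"); q,e=camera("side")
v,u=np.mgrid[:420,:560]
for n,im in (("scene",d),("side",e)):
    P=pts3(n,np.c_[u.ravel(),v.ravel()],im); f=F(P[:,:2])
    m=(abs(P[:,2]-.019)<.005)&(abs(f[:,0]+.004)<.027)&(f[:,1]>-.03)&(f[:,1]<.06)
    print(m.sum(),f[m].min(0),f[m].max(0))
a=cv2.resize(p[90:390,130:430],(400,400)); b=cv2.resize(q[110:340,180:410],(400,400))
cv2.imwrite("pics/s4.png",np.hstack([a,b])[:,:,::-1])
E
```

```text
26.125 [[-0.0037  0.1289]] [ 0.54593436 -0.08185107  0.13082281]
('scene', 'red') (array([-0.0496, -0.0168]), array([0.039, 0.039]), np.int32(328))
('scene', 'brass') (array([ 0.0458, -0.019 ]), array([0.038, 0.037]), np.int32(328))
('side', 'red') (array([-0.0529, -0.0182]), array([0.04 , 0.039]), np.int32(206))
('side', 'brass') (array([ 0.042 , -0.0189]), array([0.041, 0.04 ]), np.int32(192))
305 [-0.0309 -0.0212] [0.0147 0.0219]
158 [-0.0262 -0.0224] [0.0221 0.0191]
```

View pics/s4.png

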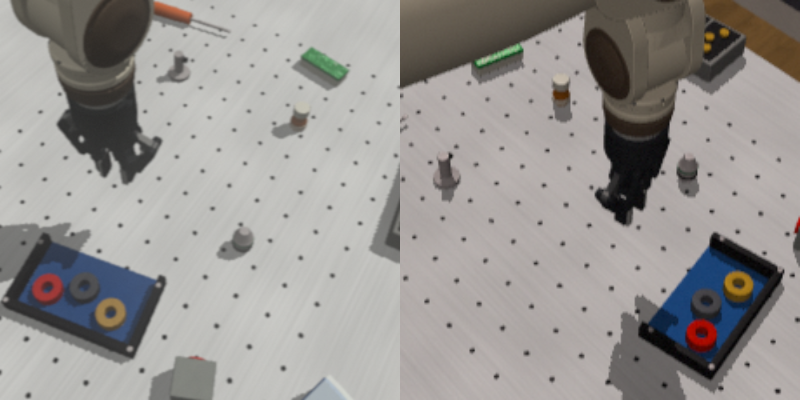

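All three collars lie flat inside the fence (left crop: red (47,288), dark (83,288), brass (110,312)). The dark one is centred at about y = 0, the arm is clear and the bystanders have not moved.

```bash
python3 -c "
from workcell import *
print(job_done())"
```

```text
the job is handed in; nothing more can be done
None
```

I swept all three collars (brass, dark and red) flat and wholly inside the fence, left the bystanders standing, and handed the job in at about 26 s; the hand-in returned no verdict.

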